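Load the condiment caddy in reverse order, tallest last

TASK

Move the squat tin, the square salt cellar, the wooden mill and the brown bottle from the dark rack board into the compartments of the pale wooden caddy, one to a compartment and in the reverse of their order on the board, because the caddy will be turned round on the table: what stood leftmost on the board goes into the rightmost compartment, and so on. Load them in order of height, the shortest first and the tallest last, so that no tall piece stands in the way. Keep every piece upright, set each one down on the compartment's floor without dropping it, and let go of it before fetching the next.

Things in the scene. Friction and masses are not known exactly. Their poses are not given: they have to be found in the camera images.
- tin: Squat round plain-steel tin, the shortest piece: diameter 50 mm up to 40 mm, 47 mm at the lid, 46 mm high, 0.11 to 0.23 kg. Origin at the centre of its underside, z up. Grip it on the sides about 32 mm above its underside.
- cellar: Square white ceramic salt cellar with a flat wooden lid, second shortest: 40 x 40 mm, 66 mm high in all (ceramic to 54 mm, lid 38 x 38 mm above). Origin at the centre of its underside, x and y square to its sides, z up; it starts turned by up to 0.5 rad from the board. 0.12 to 0.26 kg.
- mill: Round wooden pepper mill, second tallest: foot of diameter 46 mm up to 24 mm, then a straight body of diameter 36 mm up to 78 mm, a small steel button on top, 88 mm high in all. Origin at the centre of its underside, z up. 0.11 to 0.23 kg.
- bottle: Round brown glass sauce bottle with a black cap, the tallest: straight body of diameter 48 mm up to 76 mm, shoulder to a neck at 90 mm, cap of diameter 26 mm, 110 mm high in all. Origin at the centre of its underside, z up. 0.16 to 0.34 kg.
- spot_tin: Round cork spot on the rack, diameter 66 mm, 3 mm thick, fixed, its top 15 mm above the counter; the one under the squat steel tin at the start, so it marks where the squat steel tin began. Origin at the centre of its underside. All four spots look alike and sit at rack y = +135, +45, -45, -135 mm.
- spot_cellar: Round cork spot on the rack, diameter 66 mm, 3 mm thick, fixed, its top 15 mm above the counter; the one under the square salt cellar at the start, so it marks where the square salt cellar began. Origin at the centre of its underside. All four spots look alike and sit at rack y = +135, +45, -45, -135 mm.
- spot_mill: Round cork spot on the rack, diameter 66 mm, 3 mm thick, fixed, its top 15 mm above the counter; the one under the wooden mill at the start, so it marks where the wooden mill began. Origin at the centre of its underside. All four spots look alike and sit at rack y = +135, +45, -45, -135 mm.
- spot_bottle: Round cork spot on the rack, diameter 66 mm, 3 mm thick, fixed, its top 15 mm above the counter; the one under the brown bottle at the start, so it marks where the brown bottle began. Origin at the centre of its underside. All four spots look alike and sit at rack y = +135, +45, -45, -135 mm.
- rack: Dark wooden rack board the four pieces start on, in shuffled order: 74 mm (x) by 350 mm (y), 12 mm thick, with four cork spots in a row at y = +135, +45, -45, -135 mm; fixed. It may be the nearer or the farther of the two rows. Origin at the centre of its underside; +y of its frame is its left end as the robot sees it (+x points away from the robot), z up.
- caddy: Pale wooden caddy, 76 mm (x) by 292 mm (y), fixed, with four open compartments in a row, their centres at x = 0, y = +108, +36, -36, -108 mm, each 68 x 68 mm inside. Floor 4 mm above the counter, outer walls and dividers 4 mm thick with their rims 14 mm above the counter. Origin at the centre of its underside; +y of its frame is its left end as the robot sees it (+x points away from the robot), z up.

How it is judged:
By the outcome, as a careful person would: the job done as asked, in the order asked, and still so for the second after the job is handed in, with the robot touching nothing.
It also fails if it takes over 110 s, if anything falls off the work surface, if the arm or the gripper's body presses on something with over 40 N, if the wrist force passes 120 N, or if a joint passes its speed limit or range.

ROBOT

A 7-joint arm with a two-finger parallel gripper is mounted at the origin on the work surface. World frame = base frame: x ahead of the robot, y to its left, z up, the work surface at z = 0. Lengths are in mm, angles in rad, forces in N, time in s.
With the tool pointing down it reaches from about 400 to 850 mm from the base axis. Payload 4.5 kg.
Tool frame: the origin (TCP) lies at the very end of the fingers, on their centre line; the grasp point (between the pads) lies 19 mm behind it; z points along the fingers, y is the direction in which the jaws open and shut (so a half turn about z gives the same grasp; the last joint's range is limited). The gripper opens to 85 mm and grips with 20 to 120 N. Pads are 22 mm wide; open, the fingers measure 114 mm over their backs; the gripper's body (76 mm by 85 mm) begins 54 mm behind the grasp point. The pads swing forward as they close: fully open they stand 13 mm farther back than shut.
Start: joints at [-1.22, 0.689, -0.195, 1.565, 0.157, 0.902, -0.215], TCP at [194.685, 593.929, 231.317] pointing down, gripper open.
Joint ranges: [-3.01, 3.01], [-0.46, 2.08], [-1.47, 1.51], [0.13, 2.56], [-1, 4.14], [0.04, 2.09], [-2.66, 2.66]. Speed limits (rad/s): [2.57, 2.57, 3.14, 3.14, 3.14, 3.14, 3.14].

INTERFACE

Orientations are given as a 3x3 rotation matrix whose columns are the frame's x, y, z axes.
In Python, from cell import * gives the robot as it stands.
- The arm moves only by the tool apply_moves, never from a script. Its arguments are lists of equal length, an entry for each row: "offset": the shift along the tool's x, y, z normalised to -1 to 1, where 1 is 60 cm, a list of three; "twist": the turn, a rotation vector about the tool's x, y, z normalised to -1 to 1, where 1 is 8 degrees, a list of three; "jaw": the gripper's target within -1 to 1 (fully open at 1, half-way at 0, shut at -1). A call has 1 to 20 rows; each row shifts and turns the commanded pose from where the row before left it, along the tool's axes as they then stand; what a row does not reach is not made up. A row lasts 1/8 s, in which the tool goes at most 62.5 mm and 10.7 degrees, less where a joint would pass 70% of its speed; a pose out of reach is approached as far as the arm can. A call with a number of a shift or a turn outside -1 to 1 is refused whole. A call with a gripper value outside its range is refused whole. The fingers move at their own pace and stop on an object; "newtons" is the grip in N (left out, the last holds). Time passes only in rows, so rows that do not move let the fingers close. It gives the time, the measured TCP pose, the force and the opening at its end, in the units of the state.
- get_state(): the state, without advancing time (a new reading comes with each control period).
- read_camera(name): name is "scene" or "top" or "wrist"; returns (picture, depth): 420x560x3 uint8, red, green, blue; 420x560 float32, mm along the optical axis (not along the pixel's ray), 0 where there is no reading.
- calibration(name): a dict with "fx", "fy", "cx", "cy" (pixels), "extrinsics" (4x4, takes a point from world to camera coordinates); the wrist camera has in their place "tool_from_camera" (4x4, takes a point from camera to tool coordinates, whose origin is the TCP and whose axes are the flange's). Camera axes: x right, y down, z forward; pixel columns grow to the right and rows downward; lengths in mm; the calibration is good to about 2 mm. The wrist camera is an equidistant fisheye: a pixel r from the principal point sees the ray r / f radians off the axis. A picture is of the moment at which its call begins: read the wrist's pose just before it. calibration takes no time and is no camera call.
- finish_job(): hands the job in, once; it reports no verdict.
The state is a dict: "time_s": time; "joint_positions": joint angles; "qd": joint speeds; "joint_efforts": joint torques, N m; "eef_pos": TCP position; "tcp_rot": TCP orientation; "wrist_force": force on the tool from outside, world axes, zero at the start; "moment": the same for the moment, N m; "grip_width": finger opening in mm.
Only numpy, scipy, OpenCV 4.12 (cv2) and the standard library are available. Lean on these libraries where they do the work, as an engineer would, in place of code of your own. Each camera call takes 0.05 s, during which the arm holds its last target. There are 200 camera calls.

## Working session

There is one attempt and no reset: what is moved stays moved. The work goes in short steps, Python scripts to look and compute and a tool call to move; the robot and the scene stay as the last step left them, time stands still between calls to the robot, and variables do not carry over. Pictures are saved under pics/ and viewed, about 12 in all and at most 16, crops included, and the job is handed in when it is done.

Besides the shell and the picture viewer there is one more tool, called after ">>>" as name(argument=value, ...), one argument or row to a line, values as JSON. apply_moves: Moves the arm, as the interface text tells. Scaled input: -1 to 1 covers 60 cm each way for a shift and 8 degrees each way for a turn. Its arguments: {"type":"object","properties":{"offset":{"type":"array"},"twist":{"type":"array"},"jaw":{"type":"array"},"newtons":{"type":"number"}},"required":["offset","twist","jaw"]}

```bash
mkdir -p pics; ls
python3 - <<'E'
from cell import *
import cv2,numpy as np
s=get_state();print(s['time_s'],s['eef_pos'],s['tcp_rot'],s['grip_width'])
a,d=read_camera("top");b,d2=read_camera("scene")
np.savez('v0.npz',a=a,d=d,b=b,d2=d2)
cv2.imwrite('pics/top0.png',a[:,:,::-1]);cv2.imwrite('pics/scene0.png',b[:,:,::-1])
for n in("top","scene","wrist"):print(n,calibration(n))
E
```

```text
pics
0.0 [194.54794707 593.21962807 230.4647382 ] [[-9.50262337e-01  3.11450280e-01 -4.63478184e-04]
 [ 3.11450591e-01  9.50260484e-01 -1.88217660e-03]
 [-1.45779425e-04 -1.93291208e-03 -9.99998121e-01]] 84.8578664293797
top {'fx': 438.63971783985806, 'fy': 438.63971783985806, 'cx': 277.8111489931638, 'cy': 206.32719412386186, 'extrinsics': array([[ 1.68364128e-01, -9.85724854e-01, -1.78251824e-04,
        -1.05074488e+02],
       [-9.65695536e-01, -1.64906799e-01, -2.00593816e-01,
         5.62482301e+02],
       [ 1.97700915e-01,  3.39449399e-02, -9.79674481e-01,
         6.52714700e+02],
       [ 0.00000000e+00,  0.00000000e+00,  0.00000000e+00,
         1.00000000e+00]])}
scene {'fx': 446.9979934881888, 'fy': 446.9979934881888, 'cx': 281.89711010145646, 'cy': 210.28276455665633, 'extrinsics': array([[ 4.78152655e-02,  9.98779420e-01, -1.23842963e-02,
        -6.73904398e+00],
       [ 6.85822501e-01, -4.18418530e-02, -7.26565040e-01,
        -3.53087646e+02],
       [-7.26196391e-01,  2.62474712e-02, -6.86986079e-01,
         1.25063447e+03],
       [ 0.00000000e+00,  0.00000000e+00,  0.00000000e+00,
         1.00000000e+00]])}
wrist {'fx': 325.19226210127806, 'fy': 325.19226210127806, 'cx': 271.9297636185618, 'cy': 211.92520917017916, 'tool_from_camera': array([[ 6.72425202e-04, -9.65703885e-01, -2.59645056e-01,
         6.52884962e+01],
       [ 9.99999432e-01,  8.64109064e-04, -6.24116100e-04,
        -1.55444219e-01],
       [ 8.27072989e-04, -2.59644489e-01,  9.65703917e-01,
        -1.42466696e+02],
       [ 0.00000000e+00,  0.00000000e+00,  0.00000000e+00,
         1.00000000e+00]])}
```

View pics/top0.png

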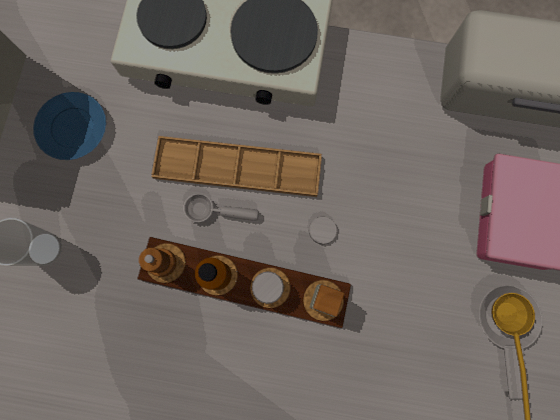

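View pics/scene0.png

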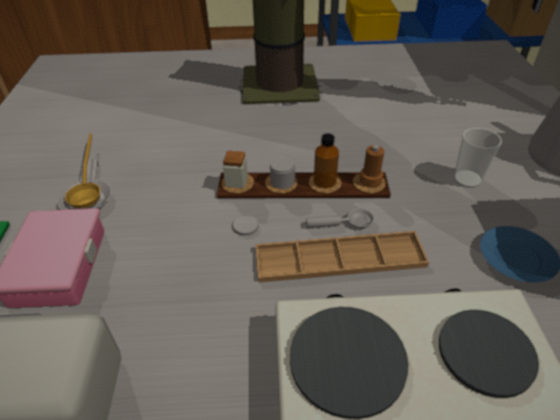

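Top view: rack is the near row, with mill (150,258), bottle (210,272), tin (268,287) and cellar (325,298) from left to right. The caddy runs from (157,155) to (318,180). So mill → rightmost compartment, bottle → third from left, tin → second, cellar → leftmost.

```bash
cat > h.py <<'E'
from cell import *
import cv2,numpy as np
def pts(d,c):
    v,u=np.indices(d.shape);P=np.stack([(u-c['cx'])/c['fx']*d,(v-c['cy'])/c['fy']*d,d],-1)
    E=c['extrinsics'];return (P-E[:3,3])@E[:3,:3]
def ray(uv,z,c):
    E=c['extrinsics'];o=-E[:3,:3].T@E[:3,3]
    r=np.c_[(uv[:,0]-c['cx'])/c['fx'],(uv[:,1]-c['cy'])/c['fy'],np.ones(len(uv))]@E[:3,:3]
    return (o+r*((z-o[2])/r[:,2])[:,None])[:,:2]
E
python3 - <<'E'
from h import *
f=np.load('v0.npz');a,d=f['a'],f['d'];c=calibration('top');P=pts(d,c)
print('counter z',np.median(P[210:230,270:300,2]))
hsv=cv2.cvtColor(a,cv2.COLOR_RGB2HSV)
def big(m,roi):
    z=np.zeros_like(m);u0,v0,u1,v1=roi;z[v0:v1,u0:u1]=m[v0:v1,u0:u1]
    n,l,s,_=cv2.connectedComponentsWithStats(z);return (l==1+s[1:,4].argmax()).astype(np.uint8)
cad=big(cv2.morphologyEx(cv2.inRange(hsv,(5,80,40),(30,255,255)),cv2.MORPH_CLOSE,np.ones((5,5))),(140,120,340,210))
rk=big(cv2.morphologyEx(cv2.inRange(hsv,(0,80,10),(30,255,255)),cv2.MORPH_CLOSE,np.ones((15,15))),(120,225,370,335))
for n,m,z in(('caddy',cad,14),('rack',rk,12)):
    k=max(cv2.findContours(m,0,1)[0],key=cv2.contourArea)[:,0].astype(float)
    q=ray(k,z,c).astype(np.float32);r=cv2.minAreaRect(q);print(n,r,cv2.boxPoints(r).round(1).tolist())
# objects by height
H=P[...,2];roi=np.zeros(H.shape,bool);roi[225:335,120:370]=1
for lo in(28,):
    m=((H>lo)&roi&(d>0)).astype(np.uint8)
    n,l,s,_=cv2.connectedComponentsWithStats(m)
    for i in range(1,n):
        if s[i,4]<60:continue
        q=P[l==i];zt=np.percentile(q[:,2],97);t=q[q[:,2]>zt-6]
        r=cv2.minAreaRect(t[:,:2].astype(np.float32));print(s[i],'top z',zt.round(1),'n',len(t),np.round(r[0],1),np.round(r[1],1),round(r[2],1),'mean',t.mean(0).round(1))
# wood rim heights and floor in caddy
print('floor z',[np.median(P[v-3:v+3,u-3:u+3,2]).round(1) for u,v in((177,160),(217,165),(258,170),(299,175))])
E
```

```text
counter z 0.3161105442611994
caddy ((640.3250732421875, 76.3409423828125), (78.96772003173828, 292.3975830078125), 3.1211767196655273) [[592.9000244140625, 220.1999969482422], [608.9000244140625, -71.80000305175781], [687.7000122070312, -67.5], [671.7999877929688, 224.5]]
rack ((446.5943908691406, 31.1951904296875), (355.67279052734375, 73.43248748779297), 86.59149169921875) [[399.3999938964844, -144.10000610351562], [472.70001220703125, -148.5], [493.79998779296875, 206.5], [420.5, 210.89999389648438]]
[138 248  37  29 828] top z 101.9 n 57 [453.2 165.4] [11.1 11.1] 42.8 mean [453.1 165.1 101.6]
[195 257  36  33 917] top z 126.5 n 260 [448.6  72.7] [24.  24.6] 9.7 mean [448.2  72.5 125. ]
[252 272  32  32 795] top z 63.4 n 740 [442.9 -13.9] [45.9 46.8] 9.8 mean [442.6 -14.   61.2]
[310 284  34  33 751] top z 83.2 n 655 [ 438.8 -107.9] [38.1 37.9] 79.8 mean [ 438.6 -107.8   81.2]
floor z [np.float64(4.1), np.float64(4.3), np.float64(4.3), np.float64(4.4)]
```

Object heights come out as expected: 103, 125, 61 and 81 mm. I'll turn the jaws across the rack and go above the tin.

>>> apply_moves(
  offset=[
    [0,0,0],
    [0,0,0],
    [0,0,0],
    [0,0,0],
    [0,0,0],
    [0,0,0],
    [0,0,0],
    [0,0,0],
    [0,0,0],
    [0,0,0],
  ],
  twist=[
    [0,0,1],
    [0,0,1],
    [0,0,1],
    [0,0,1],
    [0,0,1],
    [0,0,1],
    [0,0,1],
    [0,0,1],
    [0,0,1],
    [0,0,0.41],
  ],
  jaw=[1,1,1,1,1,1,1,1,1,1],
  newtons=40,
)

```text
time_s: 1.35
eef_pos: [194.4, 593.6, 230.8]
tcp_rot: [[0.062, 0.998, -0.0], [0.998, -0.062, -0.001], [-0.001, -0.0, -1.0]]
wrist_force: [-0.2, 1.0, -0.9]
grip_width: 85.6
```

>>> apply_moves(
  offset=[
    [-0.07,0.034,0],
    [-0.07,0.034,0],
    [-0.07,0.034,0],
    [-0.07,0.034,0],
    [-0.07,0.034,0],
    [-0.07,0.034,0],
    [-0.07,0.034,0],
    [-0.07,0.034,0],
    [-0.07,0.034,0],
    [-0.07,0.034,0],
    [-0.07,0.034,0],
    [-0.07,0.034,0],
    [-0.07,0.034,0],
    [-0.07,0.034,0],
    [0,0,0],
  ],
  twist=[
    [0,0,0],
    [0,0,0],
    [0,0,0],
    [0,0,0],
    [0,0,0],
    [0,0,0],
    [0,0,0],
    [0,0,0],
    [0,0,0],
    [0,0,0],
    [0,0,0],
    [0,0,0],
    [0,0,0],
    [0,0,0],
    [0,0,0],
  ],
  jaw=[1,1,1,1,1,1,1,1,1,1,1,1,1,1,1],
)

```text
time_s: 3.22
eef_pos: [445.6, -14.1, 231.2]
tcp_rot: [[0.068, 0.998, 0.001], [0.998, -0.068, -0.002], [-0.002, 0.001, -1.0]]
wrist_force: [-0.5, -0.0, -0.1]
grip_width: 85.2
```

```bash
cat >> h.py <<'E'
def go(x,y,z):
    s=get_state();R=np.array(s['tcp_rot']);v=R.T@(np.array([x,y,z])-s['eef_pos'])
    print('tool mm',v.round(1),'norm',(v/600).round(4),'yaw of tool y deg',np.degrees(np.arctan2(R[1,1],R[0,1])).round(2))
def wpx(uv,z,s):
    c=calibration('wrist');T=c['tool_from_camera'];R=np.array(s['tcp_rot'])
    a=np.atleast_2d(uv)-[c['cx'],c['cy']];r=np.linalg.norm(a,axis=1)+1e-9;t=r/c['fx']
    k=np.c_[a*(np.sin(t)/r)[:,None],np.cos(t)]@(R@T[:3,:3]).T
    o=R@T[:3,3]+s['eef_pos'];return (o+k*((z-o[2])/k[:,2])[:,None])[:,:2]
def wproj(p,s):
    c=calibration('wrist');T=c['tool_from_camera'];R=np.array(s['tcp_rot'])
    q=(R@T[:3,:3]).T@(np.array(p)-(R@T[:3,3]+s['eef_pos']));n=np.hypot(q[0],q[1]);t=np.arctan2(n,q[2])
    return np.array([c['cx'],c['cy']])+c['fx']*t*q[:2]/n
E
python3 - <<'E'
from h import *
s=get_state();w,d=read_camera('wrist');np.savez('w1.npz',w=w,d=d)
im=w[:,:,::-1].copy()
for p in((442.9,-13.9,61),(448.6,72.7,125),(438.8,-107.9,81),(453.2,165.4,103),(639.9,112.3,4),(643.8,40.4,4),(636,184.2,4),(647.8,-31.4,4)):
    u=wproj(p,s);print(p,u.round(0));cv2.drawMarker(im,tuple(int(round(t)) for t in u),(0,255,0),0,8)
cv2.imwrite('pics/w1.png',im);go(442.9,-13.9,28)
E
```

```text
(442.9, -13.9, 61) [269. 193.]
(448.6, 72.7, 125) [268.  98.]
(438.8, -107.9, 81) [271. 288.]
(453.2, 165.4, 103) [266.  -4.]
(639.9, 112.3, 4) [425.  73.]
(643.8, 40.4, 4) [431. 131.]
(636, 184.2, 4) [417.  17.]
(647.8, -31.4, 4) [433. 188.]
tool mm [ -2.3  -1.6 203.1] norm [-0.0038 -0.0027  0.3385] yaw of tool y deg -3.66
```

View pics/w1.png

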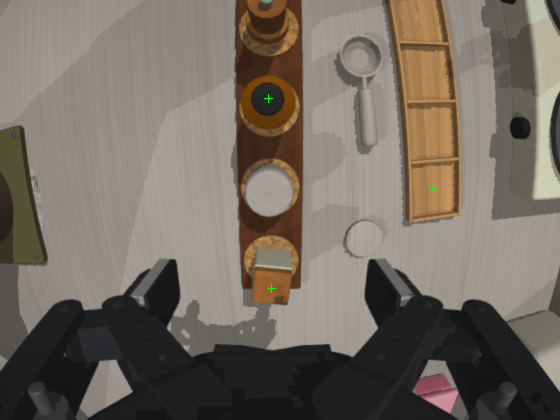

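Markers from the top camera sit on the tin (269,191), the bottle cap, the cellar lid and the compartments to within about 2 mm in the wrist view. I'll descend and grip the tin.

>>> apply_moves(
  offset=[
    [-0.004,-0.003,0.06],
    [0,0,0.08],
    [0,0,0.08],
    [0,0,0.06],
    [0,0,0.03],
    [0,0,0.0285],
    [0,0,0],
    [0,0,0],
    [0,0,0],
    [0,0,0],
    [0,0,0],
    [0,0,0],
    [0,0,0],
  ],
  twist=[
    [0,0,0],
    [0,0,0],
    [0,0,0],
    [0,0,0],
    [0,0,0],
    [0,0,0],
    [0,0,0],
    [0,0,0],
    [0,0,0],
    [0,0,0],
    [0,0,0],
    [0,0,0],
    [0,0,0],
  ],
  jaw=[1,1,1,1,1,1,1,-1,-1,-1,-1,-1,-1],
  newtons=40,
)

```text
time_s: 4.9
eef_pos: [444.9, -12.3, 31.6]
tcp_rot: [[0.06, 0.998, -0.006], [0.998, -0.06, 0.0], [0.0, -0.006, -1.0]]
wrist_force: [-1.9, 0.5, 6.5]
grip_width: 48.5
```

Run:
```python
from h import *
f=np.load('v0.npz');P=pts(f['d'],calibration('top'));g=P[190:225,180:345].reshape(-1,3)
g=g[(g[:,2]>5)&(g[:,0]<597)&(g[:,0]>490)]
for lo in(5,15,25):
    q=g[g[:,2]>lo]
    if len(q):
        for a,b in((40,150),(-60,20)):
            k=q[(q[:,1]>a)&(q[:,1]<b)]
            if len(k):print(lo,a,b,k.min(0).round(0),k.max(0).round(0))
s=get_state();print(s['eef_pos'],s['grip_width'],s['wrist_force'],s['time_s'])
```

```text
5 40 150 [531.  40.   5.] [581. 150.  22.]
15 40 150 [531.  40.  15.] [579. 150.  22.]
[444.88759894 -12.34779333  31.56733747] 48.45223528019547 [-1.87679239  0.5110384   6.50059229] 4.9
```

>>> apply_moves(
  offset=[
    [0,0,0],
    [0,0,0],
  ],
  twist=[
    [0,0,0],
    [0,0,0],
  ],
  jaw=[-1,-1],
)

```text
time_s: 5.15
eef_pos: [444.9, -12.4, 31.6]
tcp_rot: [[0.06, 0.998, -0.006], [0.998, -0.06, 0.0], [0.0, -0.006, -1.0]]
wrist_force: [-1.6, 0.5, 6.7]
grip_width: 48.4
```

Run:
```python
from h import *
s=get_state();w,d=read_camera('wrist');cv2.imwrite('pics/w2.png',w[:,:,::-1])
print(s['eef_pos'],s['grip_width'],s['wrist_force'],s['moment'])
```

```text
[444.9121469  -12.35889868  31.57156511] 48.36065282730936 [-1.59002543  0.52251514  6.65096719] [0.06536876 0.44370081 0.05653749]
```

View pics/w2.png

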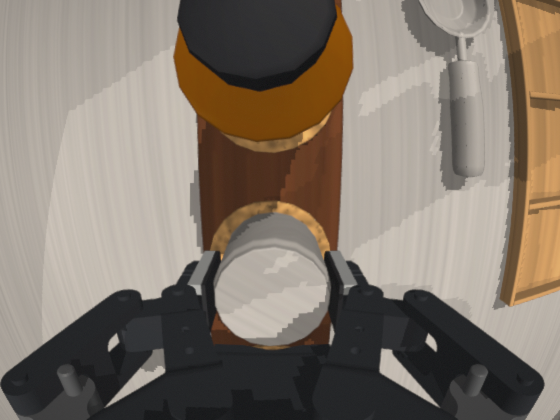

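The tin is between the pads, but the TCP sits about 3 mm high, near the lid step. I'll regrasp 5 mm lower.

>>> apply_moves(
  offset=[
    [0,0,0],
    [0,0,0],
    [0,0,0],
    [0,0,0.008],
    [0,0,0],
    [0,0,0],
    [0,0,0],
    [0,0,0],
    [0,0,0],
    [0,0,0],
  ],
  twist=[
    [0,0,0],
    [0,0,0],
    [0,0,0],
    [0,0,0],
    [0,0,0],
    [0,0,0],
    [0,0,0],
    [0,0,0],
    [0,0,0],
    [0,0,0],
  ],
  jaw=[0.5,0.5,0.5,0.5,0.5,-1,-1,-1,-1,-1],
)

```text
time_s: 6.45
eef_pos: [446.2, -12.5, 27.0]
tcp_rot: [[0.06, 0.998, -0.009], [0.998, -0.06, 0.0], [-0.0, -0.009, -1.0]]
wrist_force: [-1.0, 0.4, 4.5]
grip_width: 48.6
```

Run:
```python
from h import *
s=get_state();print(s['eef_pos'],s['grip_width'],s['wrist_force'])
```

```text
[446.2296004  -12.4889173   27.03898318] 48.62229377242361 [-0.96964036  0.44408167  4.5174207 ]
```

>>> apply_moves(
  offset=[
    [0,0,-0.02],
    [0,0,-0.04],
    [0,0,-0.05],
    [0,0,-0.03],
    [0,0,0],
  ],
  twist=[
    [0,0,0],
    [0,0,0],
    [0,0,0],
    [0,0,0],
    [0,0,0],
  ],
  jaw=[-1,-1,-1,-1,-1],
)

```text
time_s: 7.08
eef_pos: [448.8, -12.5, 112.2]
tcp_rot: [[0.06, 0.998, -0.004], [0.998, -0.06, 0.0], [0.0, -0.004, -1.0]]
wrist_force: [-0.1, -0.6, -2.0]
grip_width: 48.3
```

Run:
```python
from h import *
s=get_state();print(s['eef_pos'],s['grip_width'],s['wrist_force']);print(s['tcp_rot']);go(639.9,112.3,60)
```

```text
[448.760252   -12.53415647 112.2171948 ] 48.33636907564475 [-0.12291326 -0.6253773  -1.95444311]
[[ 5.99116442e-02  9.98195600e-01 -4.01723215e-03]
 [ 9.98203677e-01 -5.99106761e-02  3.61000689e-04]
 [ 1.19674205e-04 -4.03164405e-03 -9.99991866e-01]]
tool mm [136.1 183.5  51.5] norm [0.2268 0.3059 0.0858] yaw of tool y deg -3.43
```

>>> apply_moves(
  offset=[
    [0.045,0.061,0],
    [0.045,0.061,0],
    [0.045,0.061,0],
    [0.045,0.061,0],
    [0.047,0.062,0],
    [0,0,0],
    [0,0,0.04],
    [0,0,0.04],
    [0,0,0],
  ],
  twist=[
    [0,0,0],
    [0,0,0],
    [0,0,0],
    [0,0,0],
    [0,0,0],
    [0,0,-0.82],
    [0,0,0],
    [0,0,0],
    [0,0,0],
  ],
  jaw=[-1,-1,-1,-1,-1,-1,-1,-1,-1],
)

```text
time_s: 8.2
eef_pos: [635.8, 112.1, 58.3]
tcp_rot: [[-0.055, 0.998, -0.014], [0.999, 0.055, -0.001], [-0.0, -0.014, -1.0]]
wrist_force: [-0.0, 0.7, -2.1]
grip_width: 48.2
```

Run:
```python
from h import *
s=get_state();print(s['eef_pos'],s['grip_width'],s['wrist_force']);print(s['tcp_rot']);go(639.9,112.3,17)
w,d=read_camera('wrist');im=w[:,:,::-1].copy();
for p in((639.9,112.3,4),):print(wproj(p,s))
cv2.imwrite('pics/w3.png',im)
```

```text
[635.80604853 112.10519527  58.32119827] 48.24240671889837 [-0.04695843  0.6887742  -2.09587097]
[[-5.47139992e-02  9.98399128e-01 -1.43373613e-02]
 [ 9.98502065e-01  5.47074039e-02 -8.52095561e-04]
 [-6.63716488e-05 -1.43625064e-02 -9.99896852e-01]]
tool mm [-0.   4.7 41.3] norm [-0.      0.0078  0.0688] yaw of tool y deg 3.14
[279.25847381 230.56821203]
```

View pics/w3.png

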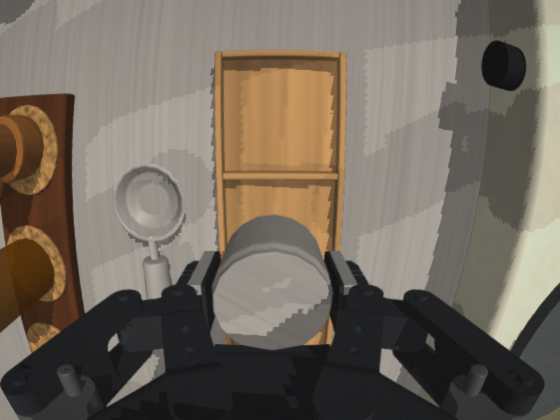

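>>> apply_moves(
  offset=[
    [0,0.008,0],
    [0,0,0.03],
    [0,0,0.02],
    [0,0,0.01],
    [0,0,0],
  ],
  twist=[
    [-0.1,0,0],
    [0,0,0],
    [0,0,0],
    [0,0,0],
    [0,0,0],
  ],
  jaw=[-1,-1,-1,-1,-1],
)

```text
time_s: 8.88
eef_pos: [643.0, 112.7, 24.6]
tcp_rot: [[-0.055, 0.998, 0.005], [0.999, 0.055, 0.001], [0.001, 0.005, -1.0]]
wrist_force: [0.6, 0.1, -1.2]
grip_width: 48.5
```

Run:
```python
from h import *
s=get_state();print(s['wrist_force'],s['tcp_rot'][0]);go(639.9,112.3,16)
```

```text
[ 0.64784336  0.11302686 -1.19709713] [-0.05463323  0.99849545  0.00469497]
tool mm [-0.2 -3.1  8.6] norm [-0.0004 -0.0052  0.0143] yaw of tool y deg 3.13
```

>>> apply_moves(
  offset=[
    [0,-0.004,0.004],
    [0,0,0.004],
    [0,0,0.003],
    [0,0,0.003],
    [0,0,0],
  ],
  twist=[
    [0,0,0],
    [0,0,0],
    [0,0,0],
    [0,0,0],
    [0,0,0],
  ],
  jaw=[-1,-1,-1,-1,-1],
)

```text
time_s: 9.5
eef_pos: [641.1, 112.6, 16.9]
tcp_rot: [[-0.055, 0.998, 0.006], [0.999, 0.055, 0.001], [0.001, 0.006, -1.0]]
wrist_force: [0.5, -0.3, -1.9]
grip_width: 48.5
```

>>> apply_moves(
  offset=[
    [0,0,0.002],
    [0,0,0.002],
    [0,0,0],
  ],
  twist=[
    [0,0,0],
    [0,0,0],
    [0,0,0],
  ],
  jaw=[-1,-1,-1],
)

```text
time_s: 9.88
eef_pos: [641.3, 112.7, 16.3]
tcp_rot: [[-0.054, 0.998, 0.006], [0.999, 0.054, 0.001], [0.001, 0.006, -1.0]]
wrist_force: [-3.9, 0.5, 9.5]
grip_width: 48.3
```

>>> apply_moves(
  offset=[
    [0,0,0],
    [0,0,0],
    [0,0,0],
    [0,0,0],
    [0,0,-0.02],
    [0,0,-0.06],
    [0,0,-0.08],
    [0,0,-0.08],
    [0,0,0],
  ],
  twist=[
    [0,0,0],
    [0,0,0],
    [0,0,0],
    [0,0,0],
    [0,0,0],
    [0,0,0],
    [0,0,0],
    [0,0,0],
    [0,0,0],
  ],
  jaw=[0.5,0.5,0.5,0.5,0.5,0.5,0.5,1,1],
)

```text
time_s: 11.0
eef_pos: [643.6, 112.8, 164.0]
tcp_rot: [[-0.054, 0.998, 0.016], [0.999, 0.054, 0.003], [0.002, 0.016, -1.0]]
wrist_force: [-0.5, -0.3, -0.4]
grip_width: 85.3
```

Run:
```python
from h import *
s=get_state();w,d=read_camera('wrist');im=w[:,:,::-1].copy()
for p in((639.9,112.3,50),(639.9,112.3,4),(636,184.2,4)):
    u=wproj(p,s);print(u);cv2.drawMarker(im,tuple(int(round(t)) for t in u),(0,255,0),0,8)
cv2.imwrite('pics/w4.png',im);print(s['eef_pos'],s['tcp_rot']);go(438.8,-107.9,190)
```

```text
[264.88386485 208.05074552]
[265.15050353 196.11058373]
[264.96505327 119.77458445]
[643.61289119 112.81681239 163.95569684] [[-0.05428392  0.99839961  0.01585783]
 [ 0.99852349  0.05424481  0.00288636]
 [ 0.00202154  0.0159911  -0.99987009]]
tool mm [-209.1 -214.3  -31.3] norm [-0.3486 -0.3571 -0.0521] yaw of tool y deg 3.12
```

View pics/w4.png

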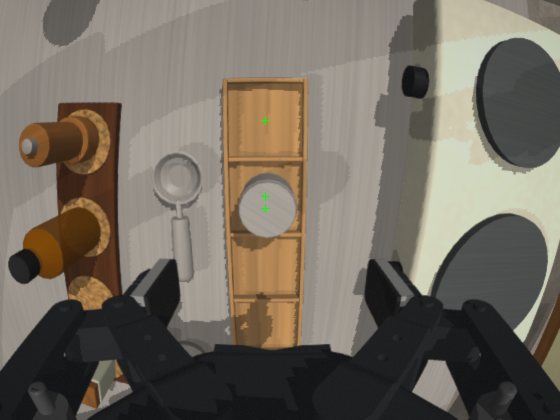

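Tin at (268,208) stands in the second compartment. Next the cellar.

>>> apply_moves(
  offset=[
    [0,0,-0.02],
    [0,0,-0.03],
    [-0.07,-0.045,0],
    [-0.07,-0.045,0],
    [-0.07,-0.045,0],
    [-0.07,-0.045,0],
    [-0.07,-0.045,0],
    [-0.072,-0.046,0],
    [0,0,0],
  ],
  twist=[
    [0.115,0,0],
    [0,0,0.83],
    [0,0,0.83],
    [0,0,0],
    [0,0,0],
    [0,0,0],
    [0,0,0],
    [0,0,0],
    [0,0,0],
  ],
  jaw=[1,1,1,1,1,1,1,1,1],
)

```text
time_s: 12.18
eef_pos: [435.7, -114.9, 190.0]
tcp_rot: [[0.183, 0.983, -0.015], [0.983, -0.183, -0.001], [-0.003, -0.015, -1.0]]
wrist_force: [0.3, 1.4, 0.5]
grip_width: 85.4
```

Run:
```python
from h import *
s=get_state();w,d=read_camera('wrist');im=w[:,:,::-1].copy()
u=wproj((438.8,-107.9,81),s);print(u)
hsv=cv2.cvtColor(w,cv2.COLOR_RGB2HSV)
for dx,dy in((-19,-19),(-19,19),(19,19),(19,-19)):
    t=np.radians(-10.2);p=(438.8+dx*np.cos(t)-dy*np.sin(t),-107.9+dx*np.sin(t)+dy*np.cos(t),81)
    cv2.drawMarker(im,tuple(int(round(q)) for q in wproj(p,s)),(0,255,0),0,8)
cv2.imwrite('pics/w5.png',im[80:380,130:430].repeat(2,0).repeat(2,1));print(s['eef_pos'],s['tcp_rot']);go(438.8,-107.9,45)
```

```text
[275.83655493 199.42518767]
[ 435.72822076 -114.91043913  190.01392753] [[ 1.83310744e-01  9.82933839e-01 -1.54349815e-02]
 [ 9.83048970e-01 -1.83342100e-01 -6.29449495e-04]
 [-3.44858913e-03 -1.50579578e-02 -9.99880675e-01]]
tool mm [  5.4   1.3 145.1] norm [0.009  0.0022 0.2418] yaw of tool y deg -10.36
```

View pics/w5.png

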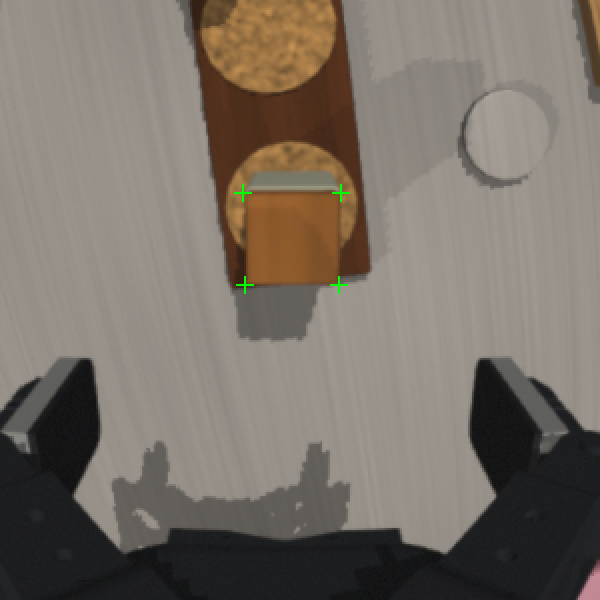

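Lid corners match the predicted ones to about 1 mm and 1°. Descending on the cellar.

>>> apply_moves(
  offset=[
    [0.0115,0.003,0],
    [0,0,0.06],
    [0,0,0.06],
    [0,0,0.06],
    [0,0,0.05],
    [0,0,0.025],
    [0,0,0.01],
    [0,0,0],
  ],
  twist=[
    [-0.11,0,0],
    [0,0,0],
    [0,0,0],
    [0,0,0],
    [0,0,0],
    [0,0,0],
    [0,0,0],
    [0,0,0],
  ],
  jaw=[1,1,1,1,1,1,1,1],
)

```text
time_s: 13.22
eef_pos: [444.4, -105.4, 31.8]
tcp_rot: [[0.176, 0.984, 0.006], [0.984, -0.176, -0.003], [-0.001, 0.006, -1.0]]
wrist_force: [0.2, 0.1, 0.3]
grip_width: 85.8
```

Run:
```python
from h import *
s=get_state();print(s['tcp_rot'],s['wrist_force']);go(438.8,-107.9,31)
```

```text
[[ 0.17559981  0.9844446   0.00579051]
 [ 0.98446054 -0.17558781 -0.0025238 ]
 [-0.0014678   0.00614371 -0.99998005]] [0.20428464 0.14870956 0.34045238]
tool mm [-3.5 -5.1  0.7] norm [-0.0058 -0.0085  0.0012] yaw of tool y deg -10.11
```

Correct the few mm, then close.

>>> apply_moves(
  offset=[
    [-0.005,-0.008,0.002],
    [0,0,0],
    [0,0,0],
    [0,0,0],
    [0,0,0],
    [0,0,0],
    [0,0,0],
    [0,0,0],
    [0,0,0],
  ],
  twist=[
    [0,0,0],
    [0,0,0],
    [0,0,0],
    [0,0,0],
    [0,0,0],
    [0,0,0],
    [0,0,0],
    [0,0,0],
    [0,0,0],
  ],
  jaw=[1,1,-1,-1,-1,-1,-1,-1,-1],
)

```text
time_s: 14.35
eef_pos: [439.3, -107.9, 31.0]
tcp_rot: [[0.176, 0.984, 0.004], [0.984, -0.176, -0.002], [-0.001, 0.005, -1.0]]
wrist_force: [0.2, 0.7, 6.4]
grip_width: 39.5
```

>>> apply_moves(
  offset=[
    [0,0,-0.02],
    [0,0,-0.04],
    [0,0,-0.06],
    [0,0,-0.06],
    [0,0,0],
  ],
  twist=[
    [0,0,0],
    [0,0,0],
    [0,0,0],
    [0,0,0],
    [0,0,0],
  ],
  jaw=[-1,-1,-1,-1,-1],
)

```text
time_s: 14.98
eef_pos: [440.1, -108.0, 141.1]
tcp_rot: [[0.176, 0.984, 0.009], [0.984, -0.176, -0.003], [-0.002, 0.009, -1.0]]
wrist_force: [0.4, 0.3, -2.0]
grip_width: 39.6
```

Run:
```python
from h import *
s=get_state();print(s['tcp_rot'],s['wrist_force']);go(636,184.2,120)
```

```text
[[ 0.17639903  0.98427797  0.00895886]
 [ 0.98431747 -0.1763769  -0.00320923]
 [-0.00157864  0.00938447 -0.99995472]] [ 0.4471047   0.30359991 -1.95956055]
tool mm [322.2 141.1  21.9] norm [0.537  0.2352 0.0365] yaw of tool y deg -10.16
```

>>> apply_moves(
  offset=[
    [0.076,0.033,0],
    [0.076,0.033,0],
    [0.076,0.033,0],
    [0.076,0.033,0],
    [0.076,0.033,0],
    [0.076,0.034,0],
    [0.078,0.035,0],
    [0,0,0],
    [0,0,0],
    [0,0,0.06],
    [0,0,0.06],
    [0,0,0],
  ],
  twist=[
    [0,0,0],
    [0,0,0],
    [0,0,0],
    [0,0,0],
    [0,0,0],
    [0,0,0],
    [0,0,0],
    [0,0,-0.83],
    [0,0,-0.83],
    [0,0,0],
    [0,0,0],
    [0,0,0],
  ],
  jaw=[-1,-1,-1,-1,-1,-1,-1,-1,-1,-1,-1,-1],
)

```text
time_s: 16.48
eef_pos: [629.9, 181.9, 62.7]
tcp_rot: [[-0.055, 0.998, -0.005], [0.998, 0.055, -0.005], [-0.004, -0.005, -1.0]]
wrist_force: [-1.1, -0.1, -1.5]
grip_width: 39.5
```

Run:
```python
from h import *
s=get_state();print(s['tcp_rot'],s['wrist_force']);go(636,184.2,20)
```

```text
[[-0.05466999  0.99849157 -0.00507795]
 [ 0.99849443  0.05464591 -0.0047651 ]
 [-0.00448042 -0.00533082 -0.99997575]] [-1.0722437  -0.14284568 -1.47188139]
tool mm [ 2.2  6.5 42.7] norm [0.0036 0.0108 0.0711] yaw of tool y deg 3.13
```

>>> apply_moves(
  offset=[
    [0.0035,0.01,0],
    [0,0,0.03],
    [0,0,0.02],
    [0,0,0.01],
    [0,0,0],
  ],
  twist=[
    [0,0,0],
    [0,0,0],
    [0,0,0],
    [0,0,0],
    [0,0,0],
  ],
  jaw=[-1,-1,-1,-1,-1],
)

```text
time_s: 17.1
eef_pos: [639.3, 185.0, 30.3]
tcp_rot: [[-0.055, 0.999, 0.003], [0.999, 0.055, -0.003], [-0.003, 0.003, -1.0]]
wrist_force: [-0.4, -0.6, -1.9]
grip_width: 39.4
```

Run:
```python
from h import *
s=get_state();print(s['tcp_rot'][0],s['wrist_force']);go(636,184.2,20)
```

```text
[-0.0545726   0.99850561  0.00289501] [-0.41496436 -0.56559586 -1.86437003]
tool mm [-0.5 -3.3 10.2] norm [-0.0009 -0.0055  0.0171] yaw of tool y deg 3.13
```

>>> apply_moves(
  offset=[
    [-0.001,-0.005,0.006],
    [0,0,0.004],
    [0,0,0.003],
    [0,0,0.0015],
    [0,0,0.0015],
    [0,0,0],
  ],
  twist=[
    [0,0,0],
    [0,0,0],
    [0,0,0],
    [0,0,0],
    [0,0,0],
    [0,0,0],
  ],
  jaw=[-1,-1,-1,-1,-1,-1],
)

```text
time_s: 17.85
eef_pos: [636.9, 184.3, 21.2]
tcp_rot: [[-0.055, 0.998, 0.004], [0.999, 0.055, -0.002], [-0.002, 0.004, -1.0]]
wrist_force: [0.1, 0.7, -2.1]
grip_width: 39.4
```

>>> apply_moves(
  offset=[
    [0,0,0.002],
    [0,0,0.0015],
    [0,0,0],
  ],
  twist=[
    [0,0,0],
    [0,0,0],
    [0,0,0],
  ],
  jaw=[-1,-1,-1],
)

```text
time_s: 18.23
eef_pos: [637.0, 184.4, 20.1]
tcp_rot: [[-0.055, 0.999, 0.004], [0.999, 0.055, -0.002], [-0.002, 0.004, -1.0]]
wrist_force: [-2.0, -0.1, 5.1]
grip_width: 39.7
```

>>> apply_moves(
  offset=[
    [0,0,0],
    [0,0,0],
    [0,0,0],
    [0,0,0],
    [0,0,-0.02],
    [0,0,-0.06],
    [0,0,-0.08],
    [0,0,-0.08],
    [0,0,-0.04],
    [0,0,0],
    [0,0,0],
  ],
  twist=[
    [0,0,0],
    [0,0,0],
    [0,0,0],
    [0,0,0],
    [0,0,0],
    [0,0,0],
    [0,0,0],
    [0,0,0],
    [0,0,0],
    [0,0,0.82],
    [0,0,0],
  ],
  jaw=[0.5,0.5,0.5,0.5,0.5,0.5,0.5,1,1,1,1],
)

```text
time_s: 19.6
eef_pos: [636.2, 184.8, 188.3]
tcp_rot: [[0.059, 0.998, 0.005], [0.998, -0.059, -0.002], [-0.002, 0.005, -1.0]]
wrist_force: [-0.4, 0.1, 0.3]
grip_width: 85.5
```

Run:
```python
from h import *
s=get_state();t,d=read_camera('top');cv2.imwrite('pics/top1.png',t[:,:,::-1][110:350,110:400].repeat(2,0).repeat(2,1));print(s['eef_pos'],s['tcp_rot']);go(453.2,165.4,190)
```

```text
[636.24075398 184.8479376  188.26315965] [[ 0.0586851   0.99826279  0.00524128]
 [ 0.99827497 -0.05867488 -0.00208248]
 [-0.00177133  0.00535445 -0.9999841 ]]
tool mm [ -29.9 -181.4   -3.1] norm [-0.0498 -0.3023 -0.0052] yaw of tool y deg -3.31
```

View pics/top1.png

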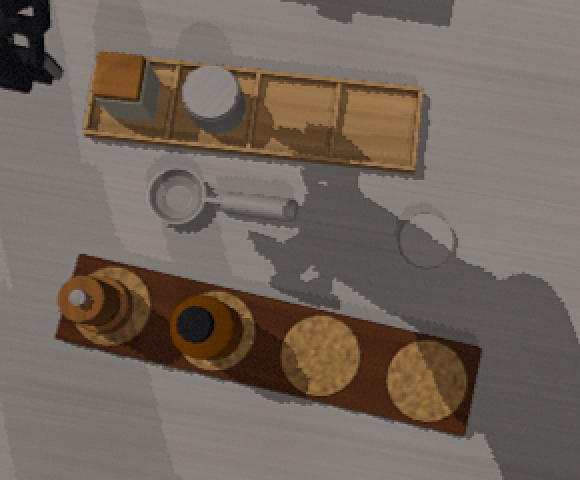

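Crop of the top view: the cellar is upright in the leftmost compartment and the tin upright in the second. Mill and bottle have not moved. Now the mill.

>>> apply_moves(
  offset=[
    [-0.0125,-0.075,0],
    [-0.0125,-0.075,0],
    [-0.0125,-0.075,0],
    [-0.0125,-0.075,0],
    [0,0,0.06],
    [0,0,0],
  ],
  twist=[
    [0,0,0],
    [0,0,0],
    [0,0,0],
    [0,0,0],
    [0,0,0],
    [0,0,0],
  ],
  jaw=[1,1,1,1,1,1],
)

```text
time_s: 20.4
eef_pos: [453.3, 165.1, 149.3]
tcp_rot: [[0.058, 0.998, -0.0], [0.998, -0.058, -0.004], [-0.004, 0.0, -1.0]]
wrist_force: [0.4, -1.4, 0.2]
grip_width: 85.5
```

Run:
```python
from h import *
s=get_state();print(s['tcp_rot']);go(453.2,165.4,47)
```

```text
[[ 5.79706501e-02  9.98318287e-01 -4.91787675e-05]
 [ 9.98311380e-01 -5.79704321e-02 -3.71726749e-03]
 [-3.71386702e-03  1.66396690e-04 -9.99993090e-01]]
tool mm [ 7.000e-01 -1.000e-01  1.023e+02] norm [ 1.200e-03 -1.000e-04  1.704e-01] yaw of tool y deg -3.32
```

>>> apply_moves(
  offset=[
    [0.001,0,0.05],
    [0,0,0.06],
    [0,0,0.04],
    [0,0,0.02],
    [0,0,0],
  ],
  twist=[
    [0,0,0],
    [0,0,0],
    [0,0,0],
    [0,0,0],
    [0,0,0],
  ],
  jaw=[1,1,1,1,1],
)

```text
time_s: 21.02
eef_pos: [455.8, 165.8, 48.5]
tcp_rot: [[0.06, 0.998, 0.004], [0.998, -0.06, -0.002], [-0.002, 0.004, -1.0]]
wrist_force: [0.3, 0.1, 0.1]
grip_width: 85.5
```

Run:
```python
from h import *
s=get_state();print(s['tcp_rot'][0],s['wrist_force']);go(453.2,165.4,47)
```

```text
[0.0597053  0.99820807 0.00399108] [0.27216836 0.10798061 0.14652943]
tool mm [-0.6 -2.5  1.5] norm [-0.0009 -0.0042  0.0025] yaw of tool y deg -3.42
```

>>> apply_moves(
  offset=[
    [0,-0.004,0.0025],
    [0,0,0],
    [0,0,0],
    [0,0,0],
    [0,0,0],
    [0,0,0],
    [0,0,0],
    [0,0,0],
    [0,0,0],
  ],
  twist=[
    [0,0,0],
    [0,0,0],
    [0,0,0],
    [0,0,0],
    [0,0,0],
    [0,0,0],
    [0,0,0],
    [0,0,0],
    [0,0,0],
  ],
  jaw=[1,1,-1,-1,-1,-1,-1,-1,-1],
)

```text
time_s: 22.15
eef_pos: [453.0, 166.0, 47.2]
tcp_rot: [[0.06, 0.998, 0.004], [0.998, -0.06, -0.002], [-0.002, 0.005, -1.0]]
wrist_force: [0.3, -0.1, 5.9]
grip_width: 35.2
```

>>> apply_moves(
  offset=[
    [0,0,-0.02],
    [0,0,-0.04],
    [0,0,-0.06],
    [0,0,-0.06],
    [0,0,-0.06],
    [0,0,0],
  ],
  twist=[
    [0,0,0],
    [0,0,0],
    [0,0,0],
    [0,0,0],
    [0,0,0],
    [0,0,0],
  ],
  jaw=[-1,-1,-1,-1,-1,-1],
)

```text
time_s: 22.9
eef_pos: [453.7, 166.8, 193.4]
tcp_rot: [[0.06, 0.998, 0.009], [0.998, -0.06, -0.0], [0.0, 0.009, -1.0]]
wrist_force: [-0.0, -0.3, -2.1]
grip_width: 35.2
```

Run:
```python
from h import *
s=get_state();print(s['tcp_rot'],s['wrist_force']);go(647.8,-31.4,190)
```

```text
[[ 5.98669070e-02  9.98165563e-01  9.02560185e-03]
 [ 9.98206285e-01 -5.98681417e-02 -1.33561434e-04]
 [ 4.07029586e-04  9.01740840e-03 -9.99959260e-01]] [-0.02371432 -0.27490683 -2.07360457]
tool mm [-186.2  205.6    5.2] norm [-0.3103  0.3427  0.0087] yaw of tool y deg -3.43
```

>>> apply_moves(
  offset=[
    [-0.062,0.0685,0],
    [-0.062,0.0685,0],
    [-0.062,0.0685,0],
    [-0.062,0.0685,0],
    [-0.062,0.0685,0],
    [0,0,0],
    [0,0,0.06],
    [0,0,0.07],
    [0,0,0.06],
    [0,0,0],
  ],
  twist=[
    [0,0,0],
    [0,0,0],
    [0,0,0],
    [0,0,0],
    [0,0,0],
    [0,0,-0.82],
    [0,0,0],
    [0,0,0],
    [0,0,0],
    [0,0,0],
  ],
  jaw=[-1,-1,-1,-1,-1,-1,-1,-1,-1,-1],
)

```text
time_s: 24.15
eef_pos: [642.9, -31.5, 74.1]
tcp_rot: [[-0.055, 0.998, -0.005], [0.999, 0.055, -0.002], [-0.001, -0.005, -1.0]]
wrist_force: [1.2, 0.5, -0.9]
grip_width: 35.2
```

Run:
```python
from h import *
s=get_state();print(s['tcp_rot'],s['wrist_force']);go(647.8,-31.4,36)
```

```text
[[-0.05470815  0.99848795 -0.00536881]
 [ 0.99850147  0.05470001 -0.00165129]
 [-0.00135512 -0.00545111 -0.99998422]] [ 1.19342873  0.50346559 -0.87980966]
tool mm [-0.1  5.1 38.1] norm [-0.0001  0.0085  0.0635] yaw of tool y deg 3.14
```

>>> apply_moves(
  offset=[
    [0,0.005,0.02],
    [0,0,0.02],
    [0,0,0.009],
    [0,0,0],
  ],
  twist=[
    [0,0,0],
    [0,0,0],
    [0,0,0],
    [0,0,0],
  ],
  jaw=[-1,-1,-1,-1],
)

```text
time_s: 24.65
eef_pos: [649.7, -31.8, 48.7]
tcp_rot: [[-0.055, 0.998, 0.004], [0.999, 0.055, -0.002], [-0.002, 0.004, -1.0]]
wrist_force: [-0.0, -0.1, -1.4]
grip_width: 35.1
```

Run:
```python
from h import *
s=get_state();print(s['tcp_rot'][0],s['wrist_force']);go(647.8,-31.4,36)
```

```text
[-0.05463382  0.99849961  0.00369757] [-0.02089596 -0.14941519 -1.41186554]
tool mm [ 0.5 -1.9 12.7] norm [ 0.0009 -0.0032  0.0212] yaw of tool y deg 3.13
```

>>> apply_moves(
  offset=[
    [0.001,-0.003,0.008],
    [0,0,0.005],
    [0,0,0.003],
    [0,0,0.002],
    [0,0,0.0015],
    [0,0,0],
  ],
  twist=[
    [0,0,0],
    [0,0,0],
    [0,0,0],
    [0,0,0],
    [0,0,0],
    [0,0,0],
  ],
  jaw=[-1,-1,-1,-1,-1,-1],
)

```text
time_s: 25.4
eef_pos: [648.1, -31.4, 37.1]
tcp_rot: [[-0.055, 0.999, 0.004], [0.999, 0.055, -0.002], [-0.003, 0.004, -1.0]]
wrist_force: [-0.5, -0.2, -1.2]
grip_width: 35.3
```

>>> apply_moves(
  offset=[
    [0,0,0.002],
    [0,0,0.001],
    [0,0,0],
  ],
  twist=[
    [0,0,0],
    [0,0,0],
    [0,0,0],
  ],
  jaw=[-1,-1,-1],
)

```text
time_s: 25.78
eef_pos: [648.4, -31.4, 36.3]
tcp_rot: [[-0.055, 0.999, 0.005], [0.999, 0.055, -0.002], [-0.002, 0.005, -1.0]]
wrist_force: [-1.3, 0.1, 5.0]
grip_width: 35.3
```

Contact at 5 N. Release and rise clear of the bottle's height.

>>> apply_moves(
  offset=[
    [0,0,0],
    [0,0,0],
    [0,0,0],
    [0,0,0],
    [0,0,-0.02],
    [0,0,-0.06],
    [0,0,-0.08],
    [0,0,-0.08],
    [0,0,-0.03],
    [0,0,0],
    [0,0,0],
  ],
  twist=[
    [0,0,0],
    [0,0,0],
    [0,0,0],
    [0,0,0],
    [0,0,0],
    [0,0,0],
    [0,0,0],
    [0,0,0],
    [0,0,0],
    [0,0,0.82],
    [0,0,0],
  ],
  jaw=[0.5,0.5,0.5,0.5,0.5,0.5,0.5,1,1,1,1],
)

```text
time_s: 27.15
eef_pos: [647.0, -30.8, 197.3]
tcp_rot: [[0.059, 0.998, 0.003], [0.998, -0.059, -0.002], [-0.002, 0.003, -1.0]]
wrist_force: [0.3, -0.1, 0.3]
grip_width: 85.6
```

Run:
```python
from h import *
s=get_state();w,d=read_camera('wrist');cv2.imwrite('pics/w6.png',w[:,:,::-1]);print(s['tcp_rot']);go(448.6,72.7,190)
```

```text
[[ 0.05859493  0.99827662  0.00322994]
 [ 0.99827938 -0.0585873  -0.00240911]
 [-0.00221573  0.00336554 -0.99999188]]
tool mm [  91.9 -203.9    6.1] norm [ 0.1532 -0.3398  0.0102] yaw of tool y deg -3.31
```

View pics/w6.png

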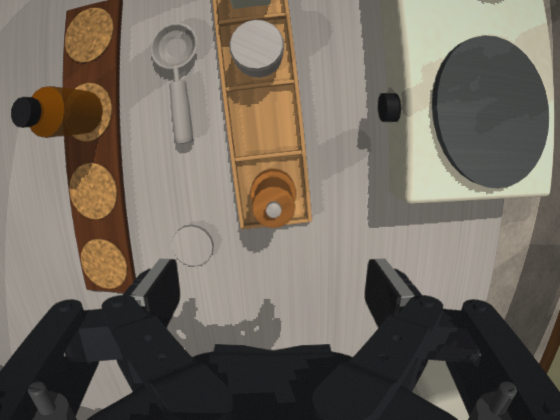

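The mill (273,200) stands upright in the rightmost compartment, and the third is free. Next the bottle.

>>> apply_moves(
  offset=[
    [0.03,-0.068,0],
    [0.031,-0.068,0],
    [0.031,-0.068,0],
    [0.031,-0.068,0],
    [0.031,-0.068,0],
    [0,0,0.04],
    [0,0,0],
  ],
  twist=[
    [0,0,0],
    [0,0,0],
    [0,0,0],
    [0,0,0],
    [0,0,0],
    [0,0,0],
    [0,0,0],
  ],
  jaw=[1,1,1,1,1,1,1],
)

```text
time_s: 28.08
eef_pos: [448.2, 73.5, 171.3]
tcp_rot: [[0.058, 0.998, 0.001], [0.998, -0.058, -0.003], [-0.003, 0.001, -1.0]]
wrist_force: [0.9, 0.1, 0.2]
grip_width: 85.8
```

Run:
```python
from h import *
s=get_state();print(s['tcp_rot']);go(448.6,72.7,57)
```

```text
[[ 5.75772623e-02  9.98340822e-01  6.79919370e-04]
 [ 9.98336896e-01 -5.75750437e-02 -2.92508383e-03]
 [-2.88108420e-03  8.47206912e-04 -9.99995491e-01]]
tool mm [ -0.4   0.3 114.3] norm [-0.0007  0.0006  0.1904] yaw of tool y deg -3.3
```

>>> apply_moves(
  offset=[
    [0,-0.002,0.05],
    [0,0,0.06],
    [0,0,0.05],
    [0,0,0.022],
    [0,0,0],
  ],
  twist=[
    [0,0,0],
    [0,0,0],
    [0,0,0],
    [0,0,0],
    [0,0,0],
  ],
  jaw=[1,1,1,1,1],
)

```text
time_s: 28.7
eef_pos: [448.9, 72.9, 62.9]
tcp_rot: [[0.06, 0.998, 0.003], [0.998, -0.06, -0.002], [-0.002, 0.004, -1.0]]
wrist_force: [0.8, 0.1, 0.1]
grip_width: 85.5
```

Run:
```python
from h import *
s=get_state();print(s['tcp_rot'][0],s['wrist_force']);go(448.6,72.7,57)
```

```text
[0.06008906 0.99818736 0.00336126] [0.81278237 0.05871251 0.06961089]
tool mm [-0.2 -0.3  5.9] norm [-0.0003 -0.0005  0.0098] yaw of tool y deg -3.44
```

>>> apply_moves(
  offset=[
    [0,0,0.009],
    [0,0,0],
    [0,0,0],
    [0,0,0],
    [0,0,0],
    [0,0,0],
    [0,0,0],
    [0,0,0],
    [0,0,0],
  ],
  twist=[
    [0,0,0],
    [0,0,0],
    [0,0,0],
    [0,0,0],
    [0,0,0],
    [0,0,0],
    [0,0,0],
    [0,0,0],
    [0,0,0],
  ],
  jaw=[1,1,-1,-1,-1,-1,-1,-1,-1],
  newtons=50,
)

```text
time_s: 29.82
eef_pos: [448.7, 73.3, 58.2]
tcp_rot: [[0.06, 0.998, 0.004], [0.998, -0.06, -0.002], [-0.002, 0.005, -1.0]]
wrist_force: [-0.2, -0.8, 4.3]
grip_width: 46.8
```

>>> apply_moves(
  offset=[
    [0,0,-0.02],
    [0,0,-0.04],
    [0,0,-0.06],
    [0,0,-0.03],
    [0,0,0],
  ],
  twist=[
    [0,0,0],
    [0,0,0],
    [0,0,0],
    [0,0,0],
    [0,0,0],
  ],
  jaw=[-1,-1,-1,-1,-1],
)

```text
time_s: 30.45
eef_pos: [449.1, 73.6, 149.1]
tcp_rot: [[0.06, 0.998, 0.007], [0.998, -0.06, -0.002], [-0.001, 0.007, -1.0]]
wrist_force: [-0.4, 0.6, -1.7]
grip_width: 47.0
```

Run:
```python
from h import *
s=get_state();print(s['tcp_rot'],s['wrist_force']);go(643.8,40.4,140)
```

```text
[[ 0.05968811  0.99819156  0.00713728]
 [ 0.9982164  -0.0596782  -0.0015938 ]
 [-0.00116498  0.00721968 -0.99997326]] [-0.38816404  0.63770403 -1.69755099]
tool mm [-21.5 196.3  10.6] norm [-0.0358  0.3272  0.0176] yaw of tool y deg -3.42
```

>>> apply_moves(
  offset=[
    [-0.007,0.065,0],
    [-0.007,0.065,0],
    [-0.007,0.065,0],
    [-0.007,0.065,0],
    [-0.008,0.065,0],
    [0,0,0],
    [0,0,0.05],
    [0,0,0.05],
    [0,0,0],
  ],
  twist=[
    [0,0,0],
    [0,0,0],
    [0,0,0],
    [0,0,0],
    [0,0,0],
    [0,0,-0.82],
    [0,0,0],
    [0,0,0],
    [0,0,0],
  ],
  jaw=[-1,-1,-1,-1,-1,-1,-1,-1,-1],
)

```text
time_s: 31.58
eef_pos: [638.7, 40.0, 85.1]
tcp_rot: [[-0.055, 0.998, -0.004], [0.999, 0.055, -0.003], [-0.002, -0.004, -1.0]]
wrist_force: [-0.5, 0.3, -1.9]
grip_width: 47.0
```

Run:
```python
from h import *
s=get_state();print(s['tcp_rot'],s['wrist_force']);go(643.8,40.4,47)
```

```text
[[-0.05469825  0.99849525 -0.00391541]
 [ 0.9985001   0.05468833 -0.0025965 ]
 [-0.00237846 -0.00405156 -0.99998896]] [-0.51476553  0.32855253 -1.93593352]
tool mm [ 0.2  5.2 38. ] norm [0.0003 0.0087 0.0634] yaw of tool y deg 3.14
```

>>> apply_moves(
  offset=[
    [0,0.004,0.02],
    [0,0,0.02],
    [0,0,0.009],
    [0,0,0],
  ],
  twist=[
    [0,0,0],
    [0,0,0],
    [0,0,0],
    [0,0,0],
  ],
  jaw=[-1,-1,-1,-1],
)

```text
time_s: 32.08
eef_pos: [644.2, 40.1, 58.8]
tcp_rot: [[-0.055, 0.998, 0.003], [0.999, 0.055, -0.002], [-0.003, 0.003, -1.0]]
wrist_force: [0.5, -0.6, -1.5]
grip_width: 47.1
```

Run:
```python
from h import *
s=get_state();print(s['tcp_rot'][0],s['wrist_force']);go(643.8,40.4,47)
```

```text
[-0.05467083  0.99849858  0.00341719] [ 0.51179256 -0.55984663 -1.47400142]
tool mm [ 0.4 -0.4 11.8] norm [ 0.0006 -0.0007  0.0197] yaw of tool y deg 3.13
```

>>> apply_moves(
  offset=[
    [0,0,0.008],
    [0,0,0.005],
    [0,0,0.003],
    [0,0,0.002],
    [0,0,0.001],
    [0,0,0],
  ],
  twist=[
    [0,0,0],
    [0,0,0],
    [0,0,0],
    [0,0,0],
    [0,0,0],
    [0,0,0],
  ],
  jaw=[-1,-1,-1,-1,-1,-1],
)

```text
time_s: 32.83
eef_pos: [644.6, 40.1, 47.8]
tcp_rot: [[-0.055, 0.998, 0.004], [0.999, 0.055, -0.002], [-0.003, 0.004, -1.0]]
wrist_force: [-0.0, -0.1, -2.5]
grip_width: 47.0
```

>>> apply_moves(
  offset=[
    [0,0,0.002],
    [0,0,0.001],
    [0,0,0],
  ],
  twist=[
    [0,0,0],
    [0,0,0],
    [0,0,0],
  ],
  jaw=[-1,-1,-1],
)

```text
time_s: 33.2
eef_pos: [644.7, 40.0, 47.3]
tcp_rot: [[-0.054, 0.999, 0.005], [0.999, 0.054, -0.002], [-0.002, 0.005, -1.0]]
wrist_force: [-2.9, 0.2, 6.9]
grip_width: 47.1
```

Contact at 7 N. Release, rise and back off toward the robot.

>>> apply_moves(
  offset=[
    [0,0,0],
    [0,0,0],
    [0,0,0],
    [0,0,0],
    [0,0,-0.02],
    [0,0,-0.06],
    [0,0,-0.08],
    [0,0,-0.08],
    [0,0,-0.03],
    [0,-0.07,0],
    [0,-0.07,0],
    [0,-0.07,0],
    [0,0,0],
  ],
  twist=[
    [0,0,0],
    [0,0,0],
    [0,0,0],
    [0,0,0],
    [0,0,0],
    [0,0,0],
    [0,0,0],
    [0,0,0],
    [0,0,0],
    [0,0,0],
    [0,0,0],
    [0,0,0],
    [0,0,0],
  ],
  jaw=[0.7,0.7,0.7,0.7,0.7,0.7,0.7,1,1,1,1,1,1],
)

```text
time_s: 34.83
eef_pos: [514.3, 33.1, 208.2]
tcp_rot: [[-0.054, 0.999, 0.001], [0.999, 0.054, -0.002], [-0.002, 0.0, -1.0]]
wrist_force: [0.7, 0.9, 0.1]
grip_width: 85.4
```

Run:
```python
from h import *
t,d=read_camera('scene');P=pts(d,calibration('scene'))
cv2.imwrite('pics/s2.png',t[:,:,::-1][100:310,200:480].repeat(2,0).repeat(2,1))
m=((P[...,2]>20)&(P[...,2]<140)&(P[...,0]>590)&(P[...,0]<690)&(P[...,1]>-80)&(P[...,1]<230)).astype(np.uint8)
n,l,s,_=cv2.connectedComponentsWithStats(m)
for i in range(1,n):
    if s[i,4]>60:q=P[l==i];print(s[i,:2],np.percentile(q,98,axis=0).round(0),q.mean(0).round(0))
```

```text
[305 208] [668.  60. 114.] [657.  37.  72.]
[387 218] [658. 202.  71.] [646. 180.  54.]
[264 224] [669. -13.  90.] [658. -32.  57.]
[345 228] [666. 131.  51.] [649. 108.  43.]
```

View pics/s2.png

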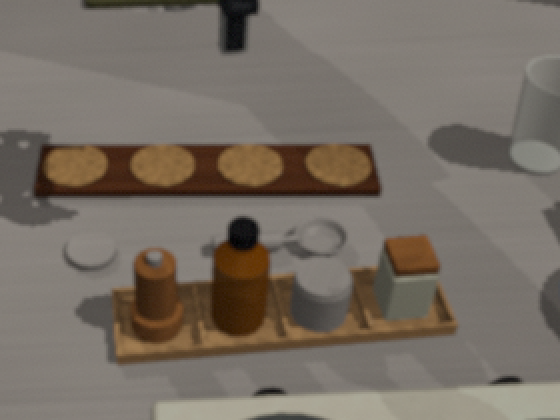

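The scene view, from the far side, shows all four upright in their compartments: mill, bottle, tin, cellar from the robot's right to left. Tops at 90, 114, 51 and 71 mm match each height plus the 4 mm floor. Handing in.

```bash
python3 -c "
from cell import *
print(finish_job())"
```

```text
the job is handed in; nothing more can be done
None
```

All four pieces are in the caddy, loaded shortest first: tin, cellar, mill, bottle. They stand in reverse of their board order. From the robot's left the caddy now holds cellar, tin, bottle, mill; the board held mill, bottle, tin, cellar.

- **Placing:** I lowered each piece until it touched the compartment floor (5–10 N), then let go of it before fetching the next. I gripped the tin a second time, 5 mm lower, because the first grip sat too near its lid.
- **Last checks:** The final picture shows all four upright, one to a compartment. Their tops are at 51, 71, 90 and 114 mm, within 2 mm of each piece's height plus the 4 mm floor. The gripper was open and clear of everything. The job took about 35 s of the 110 s allowed.
- **Disagreements:** The arm settled a few mm off its commanded positions, which I corrected before each placing. The measured grip widths were 0.5–1.5 mm under the given diameters. No check failed.

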